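Close the crossover hatch and draw out the tuning port

TASK

I am tuning this small loudspeaker cabinet, which lies on its front with its back panel up. First slide the aluminium hatch cover fully home over the crossover compartment so that the box is closed; then grip the aluminium port tube and draw it straight out of its snug sleeve, without forcing it sideways, until 65 mm of it stands above the sleeve's flange. It drops back if let go, so finish while still gripping it there, steady and in line with the sleeve, while I take the measurement; do not pull it right out, and leave the other things on the table and the pencil on the cabinet where they are.

Things in the scene. Friction and masses are not known exactly. Their poses are not given: they have to be found in the camera images.
- cabinet: Dark-wood loudspeaker box 240 x 360 x 130 mm on 26 mm foam; heavy, fixed. Origin: centre of its underside, 26 mm over the table; z up, y along the 360 mm from port end (-y) to hatch end (+y). Top panel at z = 128.5 mm. Port axis at x -35, y -118. Compartment centred at x 0, y 105. Hatch rails at x +-63, 10 mm high. Terminal plate 62 mm square with posts 24 mm high at x 68, y -118.
- hatch_cover (a joint): Travel of the hatch cover, m: 0 = fully home over the compartment at its end stop; grows to 0.095 as it opens along the cabinet's -y. Closing is towards +y. About 2 N of friction, stays where left. Aluminium plate 112 x 112 x 4 mm, upper face 6.5 mm above the panel.
- hatch_pull (a point): Middle of the pull on the hatch cover: a round dark bar 10 mm thick, about 60 mm long, along the cabinet's x on two posts, its centre line 24 mm above the cover's upper face. The point lies on that line and moves with the cover; axes as the cabinet's.
- port_mouth (a point): Centre of the mouth of the port sleeve, level with the top of its black flange (86 mm across, 4.5 mm above the panel). z points up along the bore, which is 57.6 mm wide and straight, with a ledge 75 mm down on which the tube stands at the start.
- tube_top (a point): Centre of the upper rim of the port tube: plain aluminium, 56 mm outside diameter, 2.5 mm wall, 110 mm long, 0.1 to 0.2 kg. At the start it stands on the ledge, 35 mm of it above the flange; 0.8 mm of play all round; drops back when let go. z along the tube, upwards.
- port_tube: The same port tube; origin at the centre of its lower end, z along the tube, upwards.
- pencil: Carpenter's pencil, 170 mm long, 8 mm thick, lying on the back panel beside the far rail, along the cabinet's y axis at about x = +94 mm. Origin at the middle of its underside. Bystander.
- tape_measure: Pocket tape measure, 37 x 77 x 62 mm, on the table beyond the port end of the cabinet. Origin at the centre of its underside. Bystander.
- tape_masking: Roll of masking tape, 100 mm across, 25 mm high, flat on the table beyond the hatch end of the cabinet. Origin at the centre of its underside. Bystander.
- screwdriver: Screwdriver, 197 mm long, 29 mm thick, on the table at the front left. Origin at the middle of its underside. Bystander.
- sand_block: Brown sanding block, 63 x 105 x 34 mm, on the table at the front right. Origin at the centre of its underside. Bystander.
There are look-alikes about, which are no part of the job. Leave any orange or pink look-alike of the port_tube alone.

How it is judged (in metres and radians):
On the way, in this order (a step that is already met when the one before it is completed fails the run):
1. the hatch cover is slid fully home while the port tube still stands on its ledge (value of joint hatch_cover below 0.004 m and z of tube_top in the frame of port_mouth below 0.041 m), for 0.2 s.
2. the gripped port tube is drawn out to 65 mm (value of joint hatch_cover below 0.005 m and contact force between port_tube and the fingers above 2 N and z of tube_top in the frame of port_mouth between 0.058 and 0.072 m), for 0.3 s.
At the end, for the whole second after the job is handed in: Hatch cover within 5 mm of its stop; port tube gripped (over 2 N), still (under 20 mm/s), 65 mm +-7 mm above the flange, its top within 5 mm of the sleeve's axis, its axis within 2.5 degrees of the sleeve's, pressing on the sleeve with less than 12 N (all of step 2 and horizontal distance between tube_top and port_mouth below 0.005 m and angle between the z axis of port_tube and the z axis of port_mouth, either way round below 0.045 rad and contact force between port_tube and cabinet below 12 N and linear speed of port_tube below 0.02 m/s); the arm keeps its last pose, push and grip.
It fails at once if the port tube is forced hard sideways or down in its sleeve (over 45 N) (contact force between port_tube and cabinet above 45 N).
It fails at once if the port tube is pulled right out of its sleeve, or nearly (more than 98 mm out) (z of tube_top in the frame of port_mouth above 0.098 m).
It fails at once if a bystander is pushed or carried off (moved more than 30 mm) (distance of any of pencil, tape_measure, tape_masking, screwdriver, sand_block from where it was at the start of the episode above 0.03 m).
It also fails if it takes over 38 s, if anything falls off the work surface, if the arm or the gripper's body presses on something with over 40 N, if the wrist force passes 120 N, or if a joint passes its speed limit or range.

ROBOT

A 6-joint arm with a two-finger parallel gripper is mounted at the origin on the work surface; the furniture and walls round the work are solid. World frame = base frame: x ahead of the robot, y to its left, z up, the work surface at z = 0. Lengths are in mm, angles in rad, forces in N, time in s.
With the tool pointing down it reaches from about 400 to 925 mm from the base axis. Payload 12.5 kg.
Tool frame: the origin (TCP) lies midway between the tips of the shut fingers; the grasp point (between the pads) lies 19 mm behind it; z points along the fingers, y is the direction in which the jaws open and shut (so a half turn about z gives the same grasp; the last joint's range is limited). The gripper opens to 95 mm and grips with 3 to 60 N. Pads are 20 mm wide; open, the fingers measure 119 mm over their backs; the gripper's body (75 mm by 180 mm) begins 59 mm behind the grasp point.
Start: joints at [-1.33, 0.491, 1.559, -0, 1.092, -0.106], TCP at [212.455, -587.801, 214.661] pointing down, gripper open.
Joint ranges: [-3.1, 3.1], [-0.84, 2.19], [0.05, 2.79], [-1.13, 4.28], [0.06, 2.93], [-2.69, 2.69]. Speed limits (rad/s): [2.22, 2.22, 2.79, 3.14, 3.14, 3.14].

INTERFACE

Orientations are given as [roll, pitch, yaw] about the fixed x, y, z axes, in that order (R = Rz(yaw) Ry(pitch) Rx(roll)).
In Python, from cell import env gives the robot as it stands.
- The arm moves only by the tool servo_tool, never from a script. Its argument "plan" is a list of rows, each a list of 7 numbers: the shift along the tool's x, y, z in m, then the turn, a rotation vector about the tool's x, y, z in degrees, then the opening in per cent of the stroke, from 0 (shut) to 100 (fully open). In form: [[dx, dy, dz, wx, wy, wz, jaw], ...]. A call has 1 to 8 rows; each row shifts and turns the pose as measured when the row begins, along the tool's axes as they then stand; what a row does not reach is not made up. A row lasts 1/12 s, in which the tool goes at most 41.7 mm and 7.16 degrees, less where a joint would pass 70% of its speed; a pose out of reach is approached as far as the arm can. A call is refused whole if a number of a shift passes 0.0417 or a number of a turn 7.16, either way. A call with a gripper value outside its range is refused whole. The fingers move at their own pace and stop on an object; the grip force is fixed at half the most. Time passes only in rows, so rows that do not move let the fingers close. It gives the time, the measured TCP pose, the force and the opening at its end, in the units of the state.
- env.state(): the state, without advancing time (a new reading comes with each control period).
- env.read_camera(name): name is "scene" or "top"; returns a dict with "img" (480x640x3 uint8, blue, green, red), "intrinsics" (3x3 intrinsics, pixels), "k1" (the pictures are not rectified: a ray, as slopes to the right and down, at radius r is drawn at 1 + k1 r^2 times it, then the intrinsics apply), "R" (3x3) and "t" (3): a world point X has camera coordinates R X + t. Camera axes: x right, y down, z forward; pixel columns grow to the right and rows downward; lengths in mm; the calibration is good to about 2 mm. A picture is of the moment at which its call begins. There is no depth.
- env.job_done(): hands the job in, once; it reports no verdict.
The state is a dict: "t": time; "joints": joint angles; "qvel": joint speeds; "tau": joint torques, N m; "eef_pos": TCP position; "tcp_rot": TCP orientation; "ft_force": force on the tool from outside, world axes, zero at the start; "moment": the same for the moment, N m; "opening": opening from 0.0 (shut) to 1.0 (fully open).
Only numpy, scipy, OpenCV 4.12 (cv2) and the standard library are available. Lean on these libraries where they do the work, as an engineer would, in place of code of your own. Each camera call takes 0.05 s, during which the arm holds its last target. There are 200 camera calls.

## Working session

There is one attempt and no reset: what is moved stays moved. The work goes in short steps, Python scripts to look and compute and a tool call to move; the robot and the scene stay as the last step left them, time stands still between calls to the robot, and variables do not carry over. Pictures are saved under pics/ and viewed, about 8 in all and at most 12, crops included, and the job is handed in when it is done.

Besides the shell and the picture viewer there is one more tool, called as name(argument=value, ...) on one line, values as JSON. servo_tool: Moves the arm, as the interface text tells. Its arguments: {"type":"object","properties":{"plan":{"type":"array","items":{"type":"array","items":{"type":"number"}}}},"required":["plan"]}

```bash
mkdir -p pics
cat > h.py <<'E'
import numpy as np, cv2
from cell import env
def cam(n):
    c=env.read_camera(n); c={k:(np.array(v) if k!='k1' else v) for k,v in c.items()}; return c
def ray(c,u,v):
    K=c['intrinsics']; d=np.array([(u-K[0,2])/K[0,0],(v-K[1,2])/K[1,1]]); s=d.copy()
    for _ in range(20): s=d/(1+c['k1']*(s@s))
    R=c['R']; o=-R.T@c['t']; w=R.T@np.array([s[0],s[1],1]); return o,w
def onz(c,u,v,z):
    o,w=ray(c,u,v); return o+w*(z-o[2])/w[2]
def proj(c,X):
    p=c['R']@np.array(X,float)+c['t']; s=p[:2]/p[2]; s=s*(1+c['k1']*(s@s)); K=c['intrinsics']
    return K[0,0]*s[0]+K[0,2],K[1,1]*s[1]+K[1,2]
E
python3 - <<'E'
from h import *
for n in('scene','top'):
    c=cam(n); cv2.imwrite(f'pics/{n}0.png',c['img']); print(n,-c['R'].T@c['t'],c['R'][2],c['k1'],c['intrinsics'][0])
print(env.state())
E
```

```text
scene [-304.66758453 -806.86380541  787.49939155] [ 0.60022712  0.63663206 -0.48417665] 0.010573403916065946 [476.59655091   0.         325.50331873]
top [ 372.80798266   13.59915497 1193.63429993] [ 0.10588502 -0.0029358  -0.99437405] -0.0742594150651941 [442.53121952   0.         325.99364731]
{'t': 0.1, 'joints': array([-1.32958125e+00,  4.91521740e-01,  1.55939435e+00, -9.74918217e-06,
        1.09168361e+00, -1.05631531e-01]), 'qvel': array([ 3.23461616e-04,  3.87633050e-05, -1.94976706e-03, -2.24627470e-03,
       -6.82061684e-04, -1.41673676e-04]), 'tau': array([ 3.65959066e-03, -6.13626122e+01, -2.58605272e+01,  6.94406661e-02,
        4.70233639e-02, -4.18667844e-05]), 'eef_pos': array([ 212.40810362, -587.57249779,  214.1042136 ]), 'tcp_rot': array([-3.14059031e+00, -9.75796105e-05,  3.46851062e-01]), 'ft_force': array([0.57194315, 0.80829055, 0.09144049]), 'moment': array([ 0.00783785,  0.01751839, -0.04956965]), 'opening': 0.9985856550717493}
```

View pics/top0.png

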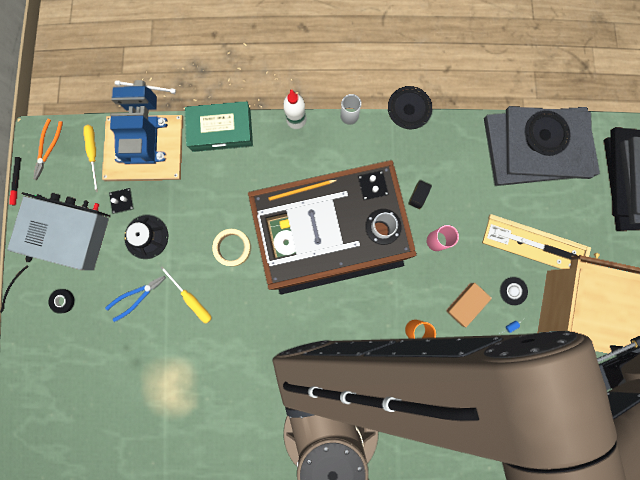

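View pics/scene0.png

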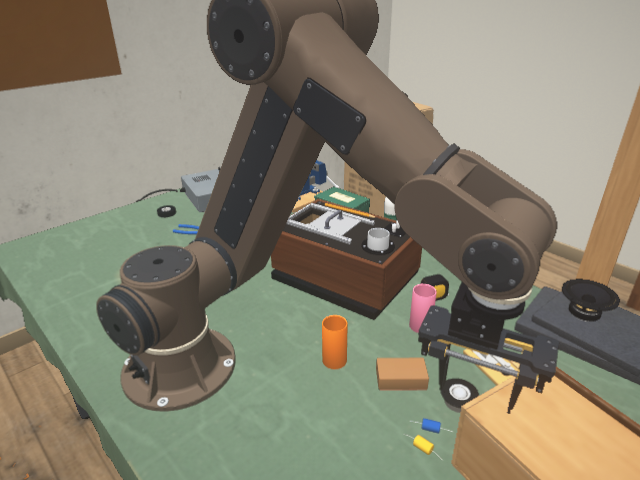

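The top view shows four candidates for the tube:
- **Bare aluminium:** in the black flange on the cabinet, (383,226).
- **Pink:** on the table, (443,237).
- **Orange:** on the table, (421,328).
- **Grey:** a cup at the back, (350,107).

The one in the cabinet's flange fits the description. The hatch pull is at about (317,227). I'll confirm both in an enlarged crop.

Run:
```python
from h import *
c=cam('top'); im=c['img']
cr=cv2.resize(im[150:300,240:430],None,fx=4,fy=4,interpolation=cv2.INTER_CUBIC); cv2.imwrite('pics/crop1.png',cr)
# wood outline of the cabinet top: rough corners at z=156
q=np.array([onz(c,*p,156)[:2] for p in [(249,192),(393,161),(414,257),(270,289)]])
print(q, q.mean(0)); d=(q[0]+q[3]-q[1]-q[2]); print('ydir yaw',np.degrees(np.arctan2(-d[0],d[1])), np.linalg.norm(d)/2)
for z in (159,194): print(z,onz(c,383,226,z))
print(onz(c,317,227,185))
```

```text
[[ 606.60715643  193.82585158]
 [ 680.22275653 -153.0642079 ]
 [ 447.40336682 -196.68481786]
 [ 375.34339361  142.25937487]] [527.39416835  -3.41594983]
ydir yaw 11.991767133715399 350.56739514748585
159 [ 521.30088167 -124.57451306  159.        ]
194 [ 516.27760778 -119.90032201  194.        ]
[516.44392628  31.00870314 185.        ]
```

View pics/crop1.png

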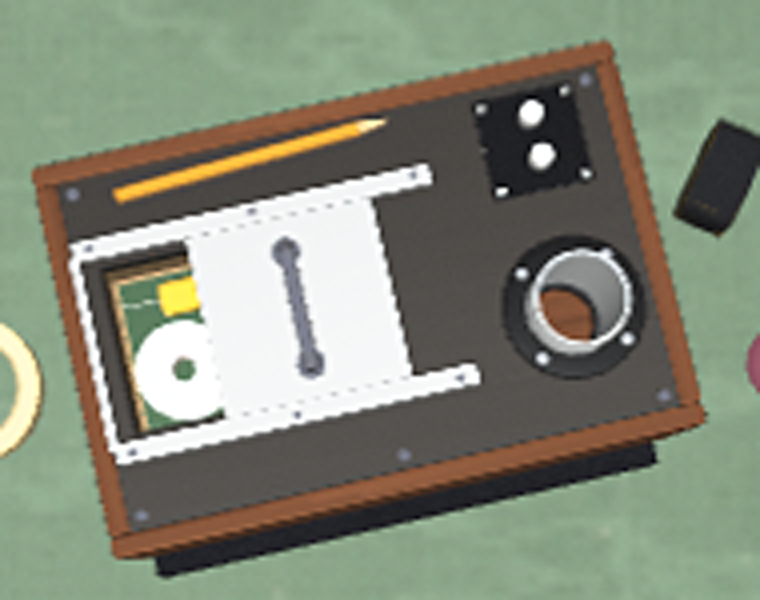

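The crop confirms it: bare aluminium tube with its rim centred at about crop (580,299), in the black flange centred at (573,307). The pull bar runs from (286,250) to (312,364). The cover is partly open towards the port and has to go left in the picture (+y).

Run:
```python
from h import *
c=cam('top')
P=lambda x,y,z: onz(c,240+(x+.5)/4-.5,150+(y+.5)/4-.5,z)[:2]
q=np.array([P(*p,156) for p in [(35,172),(610,42),(705,415),(115,555)]])
d=(q[0]+q[3]-q[1]-q[2])/2; e=(q[0]+q[1]-q[2]-q[3])/2
print(q.mean(0),np.degrees(np.arctan2(-d[0],d[1])),np.degrees(np.arctan2(e[1],e[0])),np.linalg.norm(d),np.linalg.norm(e))
fl=P(573,307,159); rim=P(580,299,194); a,b=P(286,250,185),P(312,364,185)
print('flange',fl,'rim',rim,'pull',a,b,(a+b)/2,'pullyaw',np.degrees(np.arctan2(*(a-b)[::-1])))
for y in (11,12,13,14):
    t=np.radians(y); R=np.array([[np.cos(t),-np.sin(t)],[np.sin(t),np.cos(t)]])
    o=q.mean(0); print(y,'flange in cab',R.T@(fl-o),'rim',R.T@(rim-o),'pull',R.T@((a+b)/2-o),'pull-flange',R.T@((a+b)/2-fl))
```

```text
[530.06674624  -2.75296731] 12.706252076437949 12.356516215316704 355.5912662486299 232.76686562731234
flange [ 520.40787118 -124.25771915] rim [ 520.00021364 -123.71058232] pull [551.25027844  44.36541408] [484.889584    29.77321059] [518.06993122  37.06931233] pullyaw 12.401530668065877
11 flange in cab [ -32.66561395 -117.42936708] rim [ -32.96138304 -116.81449797] pull [-4.17795057 41.37973242] pull-flange [ 28.48766338 158.80909951]
12 flange in cab [ -34.71006386 -116.84138845] rim [ -34.99505696 -116.2214511 ] pull [-3.45513834 41.44634538] pull-flange [ 31.25492552 158.28773383]
13 flange in cab [ -36.74394075 -116.2178188 ] rim [ -37.01807105 -115.59300205] pull [-2.73127364 41.50033338] pull-flange [ 34.01266711 157.71815218]
14 flange in cab [ -38.76662508 -115.55884807] rim [ -39.02980907 -114.92934226] pull [-2.00657697 41.54167998] pull-flange [ 36.76004811 157.10052805]
```

Estimates: cabinet yaw about 12.5° (0.218 rad), pull at about (517.5, 37, 185), tube axis at about (520, -124), cover open by about 63 mm. Next I raise the tool, turn it to the cabinet's yaw and go across.

servo_tool(plan=[[0,0,-0.04,0,0,3.7,100],[0,0,-0.04,0,0,3.7,100],[0.026,-0.032,0,0,0,0,100],[0.026,-0.032,0,0,0,0,100],[0.026,-0.032,0,0,0,0,100],[0.026,-0.032,0,0,0,0,100],[0.026,-0.032,0,0,0,0,100],[0.026,-0.032,0,0,0,0,100]])

```text
t: 0.87
eef_pos: [323.6, -367.1, 295.8]
tcp_rot: [-3.139, -0.0, 0.201]
ft_force: [1.3, -0.5, 0.7]
opening: 1.0
```

servo_tool(plan=[[0.025,-0.032,0,0,0,-1,100],[0.025,-0.032,0,0,0,0,100],[0.025,-0.032,0,0,0,0,100],[0.025,-0.032,0,0,0,0,100],[0.025,-0.032,0,0,0,0,100],[0.025,-0.032,0,0,0,0,100],[0.025,-0.032,0,0,0,0,100],[0.025,-0.032,0,0,0,0,100]])

```text
t: 1.53
eef_pos: [463.8, -64.5, 297.4]
tcp_rot: [-3.141, -0.002, 0.218]
ft_force: [0.8, -1.5, 0.8]
opening: 0.998
```

servo_tool(plan=[[0.025,-0.03,0,0,0,0,100],[0.025,-0.03,0,0,0,0,100],[0.022,-0.026,0,0,0,0,100],[0,0,0.03,0,0,0,100],[0,0,0.03,0,0,0,100],[0,0,0,0,0,0,100]])

```text
t: 2.03
eef_pos: [519.8, 49.3, 237.1]
tcp_rot: [-3.141, -0.007, 0.227]
ft_force: [0.5, 0.1, -1.2]
opening: 1.004
```

Run:
```python
from h import *
s=env.state(); print(s['eef_pos'],s['tcp_rot'])
c=cam('scene'); x,y=map(int,proj(c,(520,0,185))); print(x,y)
cv2.imwrite('pics/s1.png',cv2.resize(c['img'][y-75:y+75,x-100:x+100],None,fx=4,fy=4,interpolation=cv2.INTER_CUBIC))
print([(np.array(proj(c,X))-[x-100,y-75])*4 for X in [(517.5,37,185),(520,-124,194),s['eef_pos']]])
```

```text
[519.79173035  49.34591315 237.05573498] [-3.14083778 -0.00717892  0.22684519]
342 219
[array([361.44982604, 284.85245745]), array([540.20102387, 353.46430172]), array([351.36133444, 210.231649  ])]
```

View pics/s1.png

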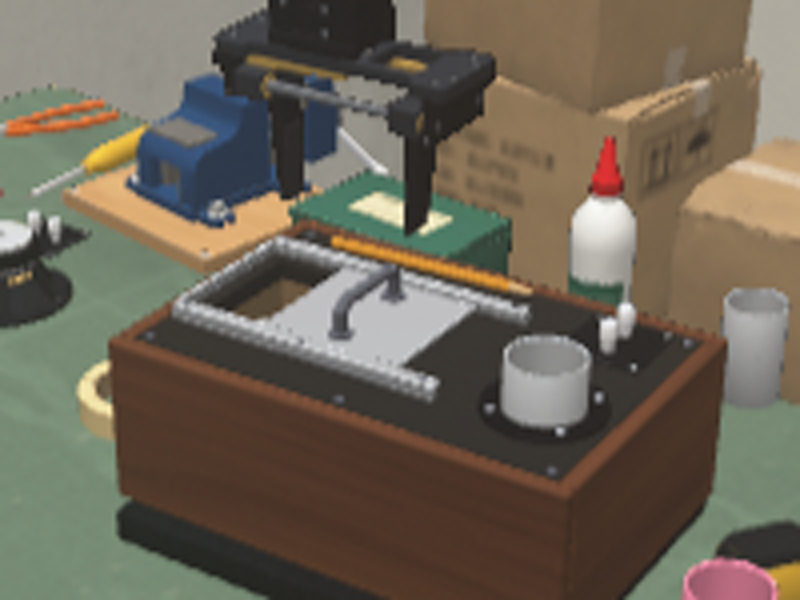

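The bar is between the fingers. It shows at crop (368,282) and projects to (361,285). The tube rim shows at (546,350) and projects to (540,353). That agrees within about 2 px, which is enough for this grasp. Now I centre and go down.

servo_tool(plan=[[-0.004,0.012,0,0,0,0.5,100],[0,0,0.03,0,0,0,100],[0,0,0.03,0,0,0,100],[0,0,0.006,0,0,0,100],[0,0,0,0,0,0,100]])

```text
t: 2.5
eef_pos: [523.1, 31.3, 180.1]
tcp_rot: [3.138, -0.019, 0.213]
ft_force: [0.5, -0.7, 0.1]
opening: 1.0
```

servo_tool(plan=[[-0.004,-0.006,0.006,0.2,-1.0,0,100],[0,0,0.005,0,0,0,100],[0,0,0,0,0,0,20],[0,0,0,0,0,0,0],[0,0,0,0,0,0,0],[0,0,0,0,0,0,0]])

```text
t: 3.0
eef_pos: [520.0, 35.2, 174.9]
tcp_rot: [3.14, -0.008, 0.211]
ft_force: [-0.5, -0.5, 0.1]
opening: 0.78
```

servo_tool(plan=[[0,0,0.006,0,-0.4,0,20],[0,0,0,0,0,0,0],[0,0,0,0,0,0,0],[0,0,0,0,0,0,0],[0,0,0,0,0,0,0],[0,0,0,0,0,0,0],[0,0,0,0,0,0,0],[0,0,0,0,0,0,0]])

```text
t: 3.67
eef_pos: [520.3, 35.4, 168.8]
tcp_rot: [3.14, -0.001, 0.212]
ft_force: [0.4, 0.1, -0.6]
opening: 0.216
```

servo_tool(plan=[[0,0,0,0,0,0,0],[0,0,0,0,0,0,0],[0,0,0,0,0,0,0],[0,0,0,0,0,0,0]])

```text
t: 4.0
eef_pos: [520.3, 35.4, 168.9]
tcp_rot: [3.14, -0.001, 0.212]
ft_force: [0.3, 0.6, -1.2]
opening: 0.098
```

servo_tool(plan=[[0,-0.012,0,0,0,0,0],[0,-0.012,0,0,0,0,0],[0,-0.012,0,0,0,0,0],[0,-0.012,0,0,0,0,0],[0,0,0,0,0,0,0]])

```text
t: 4.42
eef_pos: [509.4, 84.8, 168.8]
tcp_rot: [3.138, -0.001, 0.211]
ft_force: [0.4, 1.9, -1.5]
opening: 0.093
```

servo_tool(plan=[[0,-0.005,0,0,0,0,0],[0,-0.005,0,0,0,0,0],[0,-0.004,0,0,0,0,0],[0,-0.004,0,0,0,0,0]])

```text
t: 4.75
eef_pos: [506.3, 98.8, 168.8]
tcp_rot: [3.127, -0.0, 0.217]
ft_force: [7.1, -59.2, -3.7]
opening: 0.099
```

The force rises at about 65 mm of travel, so the cover is at its stop. I let go and rise.

servo_tool(plan=[[0,0,0,0,0,0,0],[0,0,0,0,0,0,0],[0,0,0,0,0,0,60],[0,0,0,0,0,0,100],[0,0,0,0,0,0,100],[0,0,0,0,0,0,100],[0,0,0,0,0,0,100],[0,0,0,0,0,0,100]])

```text
t: 5.42
eef_pos: [506.5, 98.5, 168.8]
tcp_rot: [3.126, -0.0, 0.216]
ft_force: [-0.4, -0.1, -0.8]
opening: 0.459
```

servo_tool(plan=[[0,0,-0.005,0.5,0,0,100],[0,0,-0.03,0.4,0,0,100],[0,0,-0.035,0,0,0,100],[0,0,-0.035,0,0,0,100],[0,0,0,0,0,0,100]])

```text
t: 5.83
eef_pos: [505.5, 99.1, 277.7]
tcp_rot: [-3.137, 0.005, 0.217]
ft_force: [-0.2, 0.4, 0.4]
opening: 0.811
```

Run:
```python
from h import *
print(env.state()['eef_pos'],env.state()['tcp_rot'])
t,s=cam('top'),cam('scene')
x,y=map(int,proj(s,(520,-60,170))); X,Y=map(int,proj(t,(520,-30,180)))
print((x-80,y-60),(X-80,Y-75))
a=cv2.resize(s['img'][y-60:y+60,x-80:x+80],None,fx=2.5*2,fy=2.5*2,interpolation=cv2.INTER_CUBIC)
b=cv2.resize(t['img'][Y-60:Y+60,X-30:X+130],None,fx=5,fy=5,interpolation=cv2.INTER_CUBIC)
cv2.imwrite('pics/s2.png',a); cv2.imwrite('pics/t2.png',b); print('t2 off',(X-30,Y-60))
np.savez('f2.npz',t=t['img'],s=s['img'])
```

```text
[505.48953776  99.148314   277.67621715] [-3.13738189  0.0045339   0.21686089]
(278, 171) (263, 150)
t2 off (313, 165)
```

View pics/s2.png

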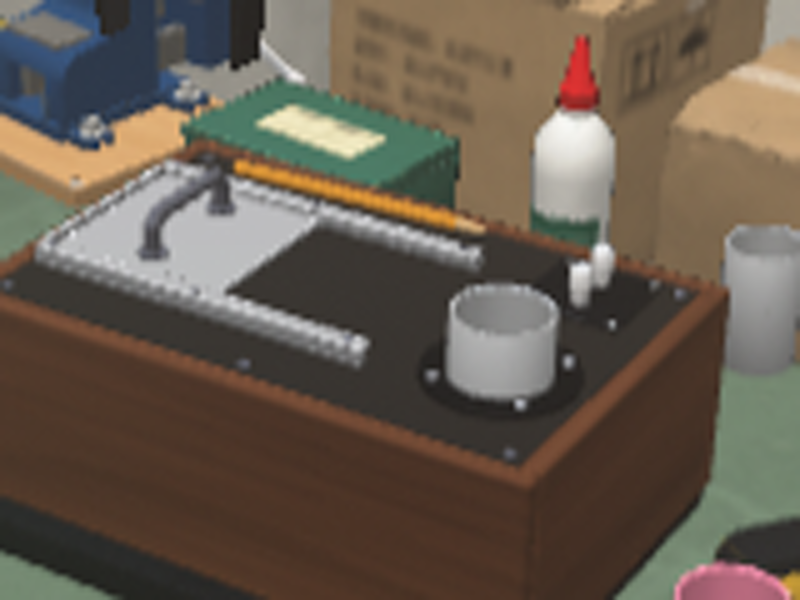

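View pics/t2.png

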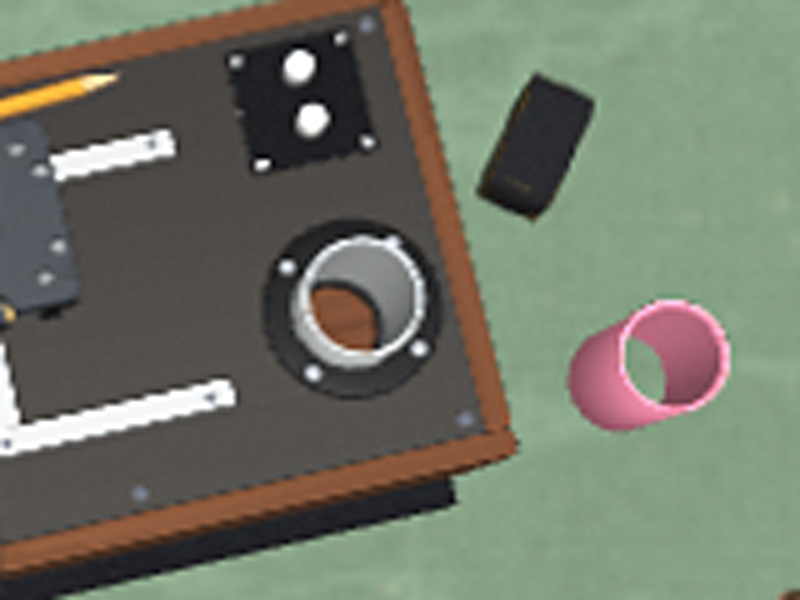

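The hatch is fully closed. In the top crop the flange screws are centred at (353.5,308) and the rim at (363,301). In the scene crop the rim is centred at (502,309).

Run:
```python
from h import *
t,s=cam('top'),cam('scene')
f=lambda u,o:(u+.5)/5-.5+o
print('screws',onz(t,f(353.5,313),f(308,165),160)); print('rim top',onz(t,f(363,313),f(301,165),194)); print('rim scene',onz(s,f(502.5,278),f(309,171),194))
(o,d),(p,e)=ray(t,f(363,313),f(301,165)),ray(s,f(502.5,278),f(309,171))
k=np.linalg.lstsq(np.c_[d,-e],p-o,rcond=None)[0]; print(o+k[0]*d,p+k[1]*e)
# pull predicted check: bar home at measured gripper place
a=np.radians(12.5);R=np.array([[np.cos(a),-np.sin(a)],[np.sin(a),np.cos(a)]])
print('from pull',np.array([506.4,98.6])+R@[-35,-223])
```

```text
screws [ 520.67504084 -125.14062713  160.        ]
rim top [ 519.00933332 -125.00561105  194.        ]
rim scene [ 521.78693813 -125.97981999  194.        ]
[ 518.9843769  -124.98195136  194.17063653] [ 520.82861576 -126.7693448   194.68819726]
from pull [ 520.49567366 -126.68939608]
```

servo_tool(plan=[[-0.006,0.036,0,-0.2,0.3,0,100],[-0.006,0.036,0,0,0,0,100],[-0.006,0.036,0,0,0,0,100],[-0.006,0.036,0,0,0,0,100],[-0.006,0.036,0,0,0,0,100],[-0.004,0.036,0,0,0,0,100],[0,0,0.01,0,0,0,100],[0,0,0,0,0,0,100]])

```text
t: 6.7
eef_pos: [513.2, -126.9, 248.5]
tcp_rot: [-3.13, 0.025, 0.222]
ft_force: [-0.2, 1.0, -0.6]
opening: 0.999
```

servo_tool(plan=[[0.007,0,0,-0.6,1.3,0.2,100],[0,0,0,0,0,0,100]])

```text
t: 6.87
eef_pos: [519.3, -125.2, 245.8]
tcp_rot: [-3.138, 0.006, 0.217]
ft_force: [0.2, 0.4, 0.6]
opening: 1.004
```

servo_tool(plan=[[0,0,0.02,-0.2,0.3,0,100],[0,0,0.02,0,0,0,100],[0,0,0,0,0,0,100]])

```text
t: 7.12
eef_pos: [518.5, -122.6, 204.3]
tcp_rot: [-3.14, 0.003, 0.22]
ft_force: [0.2, -0.4, 0.2]
opening: 1.0
```

servo_tool(plan=[[0.001,0.0035,0.01,0,0,0,100],[0,0,0.015,0,0,0,100],[0,0,0.01,0,0,0,100],[0,0,0,0,0,0,100]])

```text
t: 7.45
eef_pos: [520.7, -124.0, 168.5]
tcp_rot: [-3.139, 0.004, 0.224]
ft_force: [-0.3, 0.8, 0.3]
opening: 1.0
```

servo_tool(plan=[[-0.001,0.0018,0.003,-0.1,0.2,0.3,70],[0,0,0,0,0,0,66],[0,0,0,0,0,0,66],[0,0,0,0,0,0,66],[0,0,0,0,0,0,66],[0,0,0,0,0,0,66]])

```text
t: 7.95
eef_pos: [521.1, -126.4, 167.6]
tcp_rot: [3.141, -0.002, 0.219]
ft_force: [0.0, -0.2, 0.2]
opening: 0.677
```

Run:
```python
from h import *
s=env.state(); print(s['eef_pos'],s['tcp_rot'],s['ft_force'],s['opening'])
c=cam('scene'); x,y=map(int,proj(c,(520,-125,185)))
cv2.imwrite('pics/s3.png',cv2.resize(c['img'][y-37:y+38,x-50:x+50],None,fx=8,fy=8,interpolation=cv2.INTER_CUBIC))
```

```text
[ 521.08449948 -126.36653285  167.62939079] [ 3.14057501e+00 -2.33338748e-03  2.18525006e-01] [ 0.01260708 -0.17655662  0.22059832] 0.6771715939412821
```

View pics/s3.png

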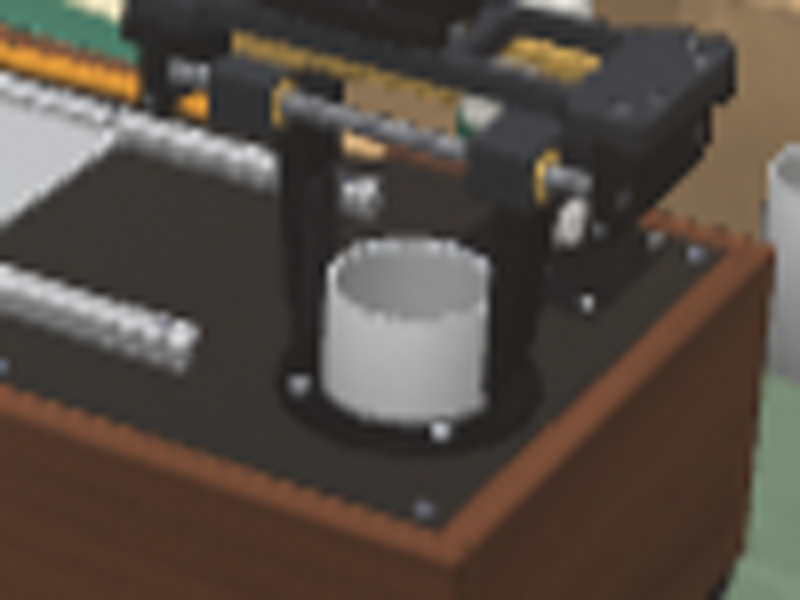

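The fingers stand either side of the tube, at crop x about 310 and 515, about equally close. I close gently and watch the side force.

servo_tool(plan=[[0,0,0,0,0,0,61],[0,0,0,0,0,0,61],[0,0,0,0,0,0,61]])

```text
t: 8.25
eef_pos: [521.2, -126.4, 168.1]
tcp_rot: [3.14, -0.003, 0.219]
ft_force: [0.4, 0.3, 0.1]
opening: 0.615
```

servo_tool(plan=[[0,0,0,0,0,0,59.5],[0,0,0,0,0,0,59.5],[0,0,0,0,0,0,58]])

```text
t: 8.5
eef_pos: [521.3, -126.5, 168.2]
tcp_rot: [3.14, -0.003, 0.219]
ft_force: [-1.0, -0.9, 0.2]
opening: 0.587
```

servo_tool(plan=[[0,0,0,0,0,0,40],[0,0,0,0,0,0,0]])

```text
t: 8.67
eef_pos: [521.3, -126.5, 168.2]
tcp_rot: [3.14, -0.003, 0.219]
ft_force: [-0.2, -0.7, 0.5]
opening: 0.585
```

Gripped at 55.6 mm with no side force. I start drawing it out in small steps.

servo_tool(plan=[[0,0,-0.003,0,-0.15,0,0],[0,0,-0.003,0,0,0,0],[0,0,-0.003,0,0,0,0]])

```text
t: 8.92
eef_pos: [520.8, -126.3, 177.0]
tcp_rot: [3.141, 0.001, 0.218]
ft_force: [0.7, -0.3, -2.0]
opening: 0.58
```

servo_tool(plan=[[0,0,-0.003,0,0,0,0],[0,0,-0.003,0,0,0,0],[0,0,-0.003,0,0,0,0],[0,0,0,0,0,0,0]])

```text
t: 9.25
eef_pos: [521.1, -126.3, 187.9]
tcp_rot: [3.14, 0.0, 0.219]
ft_force: [0.2, -0.1, 0.1]
opening: 0.581
```

servo_tool(plan=[[0,0,-0.003,0,0,0,0],[0,0,-0.003,0,0,0,0],[0,0,-0.003,0,0,0,0],[0,0,0,0,0,0,0]])

```text
t: 9.58
eef_pos: [521.0, -126.3, 197.9]
tcp_rot: [3.14, 0.0, 0.219]
ft_force: [-0.6, -0.3, -0.7]
opening: 0.578
```

Run:
```python
from h import *
s=env.state(); print(s['eef_pos'],s['tcp_rot'],s['ft_force'],s['moment'],s['opening'])
c=cam('scene'); x,y=map(int,proj(c,(520,-125,185)))
cv2.imwrite('pics/s4.png',cv2.resize(c['img'][y-45:y+30,x-50:x+50],None,fx=8,fy=8,interpolation=cv2.INTER_CUBIC))
for z in (159,224): print(z,(np.array(proj(c,(521,-126,z)))-[x-50,y-45])*8)
s=env.state(); print(s['eef_pos'],s['ft_force'])
```

```text
[ 521.02864639 -126.28306704  197.9077442 ] [3.14046588e+00 3.84924741e-04 2.18579074e-01] [-0.60852485 -0.28616291 -0.71242976] [-2.25422351e-02  5.26899957e-05  1.95753649e-02] 0.5784478595965213
159 [402.10390744 434.5548105 ]
224 [411.72758426 256.94079726]
[ 520.93883953 -126.29052899  197.63445689] [-0.11267634  0.49222464 -1.67730815]
```

View pics/s4.png

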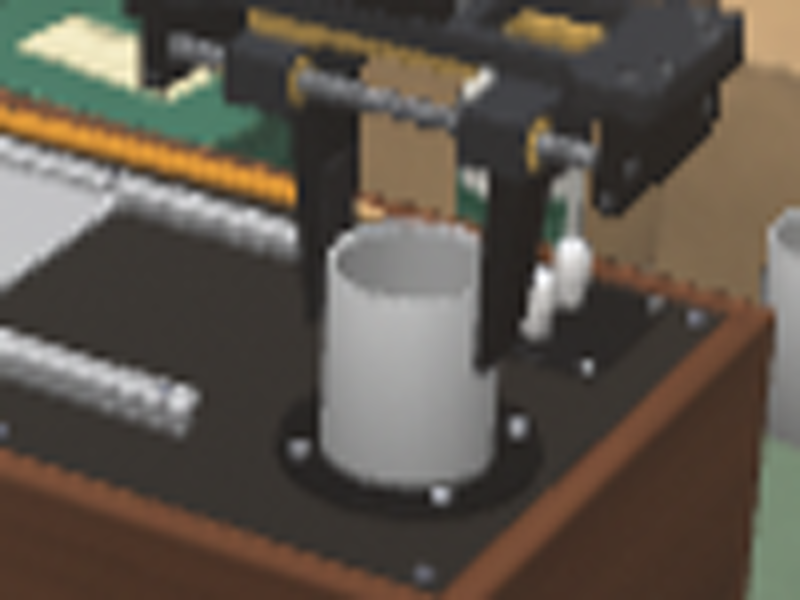

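The tube rose with the gripper. Its rim is centred at about crop (410,256), and 224 mm (65 mm above the flange) projects to (412,257). It is upright and the side force is near zero. I hold for half a second so the step registers.

servo_tool(plan=[[0,0,0,0,0,0,0],[0,0,0,0,0,0,0],[0,0,0,0,0,0,0],[0,0,0,0,0,0,0],[0,0,0,0,0,0,0],[0,0,0,0,0,0,0]])

```text
t: 10.13
eef_pos: [520.8, -126.3, 197.2]
tcp_rot: [3.141, 0.001, 0.218]
ft_force: [0.6, 0.4, -1.6]
opening: 0.581
```

Run:
```python
from h import *
s=env.state(); print(s['t'],s['eef_pos'],s['tcp_rot'],s['ft_force'],s['opening'],abs(s['qvel']).max())
if 195<s['eef_pos'][2]<200 and s['opening']>.55: print(env.job_done())
s=env.state(); print(s['t'],s['eef_pos'],s['ft_force'],s['opening'])
```

```text
10.1333 [ 520.83537665 -126.25764441  197.19951161] [3.14088479e+00 1.01970785e-03 2.18496833e-01] [ 0.57384568  0.4265865  -1.57270305] 0.5808138389001564 0.0022230200340105696
the job is handed in; nothing more can be done
None
the job is handed in; nothing more can be done
```

I slid the hatch cover about 65 mm to its end stop and let go of it. I then gripped the aluminium port tube and drew it straight up by about 29–30 mm, and handed the job in at 10.1 s still gripping it.

**Last checks on the tube**
- **Height:** it stands about 64 mm above the flange, worked out from the gripper's rise and agreeing with the last picture to within a few millimetres. It sagged about 0.7 mm during the final hold.
- **Steadiness:** side force was under 1 N, tilt was under 0.1°, and the arm was practically still. The jaws were open about 55 mm on the 56 mm tube.

**Hatch and other things:** the picture after closing showed the cover fully home, and I touched nothing near it afterwards. The pencil and the other things that show in the pictures look unmoved, but I did not measure them.

**Where the checks disagreed**
- Pushing the cover onto its stop briefly raised the wrist force to 59 N, through the fingers on the pull; the wrist limit is 120 N.
- My estimates of the tube's axis, from the two cameras and from the pull, differed by about 2–3 mm. When the jaws closed, the force stayed near zero, so the grip was centred well enough.

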